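# Stroke the sprung pins of the glue-up jig

### The job

Check that none of the sprung rest pins on the plywood jig is stuck: with the fingers closed, stroke the fingertips lightly over the crowns of the whole curved row of five, starting at the end by the round wax tin, so that each pin dips visibly in turn and springs back. Make it one unbroken stroke without lifting off between the pins, and do not push any pin down to its stop. Grasp and lift nothing, leave the jig and everything round it where it lies, and finish with the hand clear.

Things in the scene. Friction and masses are not known exactly. Their poses are not given: they have to be found in the camera images.
- jig: plywood jig, 120 (x) x 230 (y) mm on wooden bearers, 88 mm high, 2.5 kg, with five sprung metal pins in a curved row. Origin: centre of its foot on the bench; z up, y along its length, roughly to the robot's left. The row is an arc of radius 144 mm about x -131 mm, y 0 of this frame, bulging to +x, pins every 0.30 rad (43 mm): pin 3 at x 13, y 0; pin 1 at x -12, y 81; pin 5 at x -12, y -81.
- wax_tin: flat round tin of bench wax, 93 mm across, 37 mm high, loose; origin at the centre of its underside. It lies on the bench on the robot's side of the jig, near either pin 1 or pin 5 (about 115 mm from that end pin, over 190 mm from the other); the row is traced from that end.
- walnut: dark walnut offcut, 38 x 110 x 26 mm, loose, lying near the other end of the jig; origin at the centre of its underside. To be left alone.
- tape: tape measure, 38 x 86 x 68 mm, loose on the bench to the left of the jig; origin under its centre. To be left alone. (Behind it stand a fixed tool chest, 170 mm high, whose near right corner is at x 0.48, y -0.18 m, and farther left a drawer case, 245 mm high, front at x 0.6: pass over or in front of them.)
- brush: flat brush, 36 x 186 x 12 mm, loose, to the right of the jig; origin under its centre. To be left alone.
- pin1 (a joint): how far pin 1 (at the jig's +y end) is pressed down, m: 0 sprung fully up, 0.009 at its stop. Spring: about 1 N to start, 0.5 N more per mm.
- pin1_top (a point): the crown of pin 1's domed head, 110 mm above the bench when up; head 24 mm across, dome radius 18 mm, dome 4.6 mm high.
- pin2 (a joint): how far pin 2 (next to pin 1) is pressed down, m: 0 sprung fully up, 0.009 at its stop. Spring: about 1 N to start, 0.5 N more per mm.
- pin2_top (a point): the crown of pin 2's domed head, 110 mm above the bench when up; head 24 mm across, dome radius 18 mm, dome 4.6 mm high.
- pin3 (a joint): how far pin 3 (in the middle) is pressed down, m: 0 sprung fully up, 0.009 at its stop. Spring: about 1 N to start, 0.5 N more per mm.
- pin3_top (a point): the crown of pin 3's domed head, 110 mm above the bench when up; head 24 mm across, dome radius 18 mm, dome 4.6 mm high.
- pin4 (a joint): how far pin 4 (next to pin 5) is pressed down, m: 0 sprung fully up, 0.009 at its stop. Spring: about 1 N to start, 0.5 N more per mm.
- pin4_top (a point): the crown of pin 4's domed head, 110 mm above the bench when up; head 24 mm across, dome radius 18 mm, dome 4.6 mm high.
- pin5 (a joint): how far pin 5 (at the jig's -y end) is pressed down, m: 0 sprung fully up, 0.009 at its stop. Spring: about 1 N to start, 0.5 N more per mm.
- pin5_top (a point): the crown of pin 5's domed head, 110 mm above the bench when up; head 24 mm across, dome radius 18 mm, dome 4.6 mm high.

How it is judged:
By the outcome, as a careful person would: the job done as asked, in the order asked, and still so for the second after the job is handed in, with the robot touching nothing.
It also fails if it takes over 56 s, if anything falls off the work surface, if the arm or the gripper's body presses on something with over 40 N, if the wrist force passes 120 N, or if a joint passes its speed limit or range.

### The arm

A 7-joint arm with a two-finger parallel gripper is mounted at the origin on the work surface; the furniture and walls round the work are solid. World frame = base frame: x ahead of the robot, y to its left, z up, the work surface at z = 0. Lengths are in m, angles in rad, forces in N, time in s.
With the tool pointing down it reaches from about 0.4 to 0.875 m from the base axis. Payload 19.3 kg.
Tool frame: the origin (TCP) lies between the finger pads, 19 mm behind the fingertips; this is the grasp point; z points along the fingers, y is the line along which they close (so a half turn about z gives the same grasp; the last joint's range is limited). The gripper opens to 85 mm and grips with 20 to 120 N. Pads are 22 mm wide; open, the fingers measure 114 mm over their backs; the gripper's body (76 mm by 85 mm) begins 54 mm behind the grasp point. The pads swing forward as they close: fully open they stand 13 mm farther back than shut.
Start: joints at [1.13, 0.521, -0.036, 1.599, 0.021, 1.021, -0.113], TCP at [0.226, -0.583, 0.25] pointing down, gripper open.
Joint ranges: [-2.91, 2.91], [-0.3, 2.13], [-1.5, 1.42], [0.17, 2.43], [-1.26, 4.41], [0.16, 1.93], [-2.52, 2.52]. Speed limits (rad/s): [1.89, 1.89, 2.39, 2.39, 3.01, 3.01, 3.01].

### API

Orientations are given as [roll, pitch, yaw] about the fixed x, y, z axes, in that order (R = Rz(yaw) Ry(pitch) Rx(roll)).
In Python, from workcell import bot gives the robot as it stands.
- The arm moves only by the shell command python3 nudge.py 'ROWS' [FORCE]. ROWS is a JSON list of rows, 1 to 5 of them, each of 7 numbers: the finger opening in m, then dx, dy, dz in units of 50 mm, then a rotation vector rx, ry, rz in units of 0.1 rad; each row is the pose to reach, as a shift and turn from the pose commanded when the command began, along the tool's axes at that moment; what a row does not reach only later rows make up. A row lasts 1/8 s, in which the tool goes at most 0.0625 m and 0.188 rad, less where a joint would pass 70% of its speed; a pose out of reach is approached as far as the arm can. The fingers move at their own pace and stop on an object; FORCE is the grip in N (left out, the last holds). Time passes only in rows, so rows that do not move let the fingers close. It prints the time, the measured TCP pose, the force, the opening and the grip force at its end. Input that does not fit is refused with a message, and nothing moves.
- bot.observe(): the state, without advancing time (a new reading comes with each control period).
- bot.grab_frame(name): name is "side" or "top"; returns the picture (384x512x3 uint8, blue, green, red); there is no depth.
- bot.calibration(name): a dict with "vfov" (degrees; the focal length in pixels is half the picture's height over the tangent of half this angle, whatever the lens; pixels are square), "cx", "cy" (the principal point, pixels), "dist_coeffs" ([k1, k2, p1, p2, k3] as OpenCV has them; the pictures are not rectified), "eye" and "attitude" of the camera in the world. Camera axes: x right, y down, z forward; pixel columns grow to the right and rows downward; lengths in m; the calibration is good to about 2 mm. A picture is of the moment at which its call begins. calibration takes no time and is no camera call.
- bot.job_done(): hands the job in; it is judged then, once.
The state is a dict: "clock": time; "qpos": joint angles; "qd": joint speeds; "joint_efforts": joint torques, N m; "position": TCP position; "tool_rot": TCP orientation; "force": force on the tool from outside, world axes, zero at the start; "moment": the same for the moment, N m; "grip_width": finger opening in m; "finger_force": force on a finger pad.
Only numpy, scipy, OpenCV 4.12 (cv2) and the standard library are available. Lean on these libraries where they do the work, as an engineer would, in place of code of your own. Each camera call takes 0.05 s, during which the arm holds its last target. There are 200 camera calls.

## Working session

There is one attempt and no reset: what is moved stays moved. The work goes in short steps, Python scripts to look and compute and a shell command to move; the robot and the scene stay as the last step left them, time stands still between calls to the robot, and variables do not carry over. Pictures are saved under pics/ and viewed, at most 10 in all, crops included, and the job is handed in when it is done.

```bash
ls; mkdir -p pics
python3 - <<'E'
from workcell import bot
import cv2
for n in("side","top"):
    cv2.imwrite(f"pics/{n}0.png",bot.grab_frame(n)); print(n,bot.calibration(n))
print(bot.observe())
E
```

```text
nudge.py
pics
workcell.py
side {'vfov': 51.028029667727054, 'cx': 259.8434351217002, 'cy': 191.31222259835383, 'dist_coeffs': array([-0.11517897,  0.        ,  0.        ,  0.        ,  0.        ]), 'eye': array([ 0.04491668, -0.980759  ,  0.50546396]), 'attitude': array([-2.08076112,  0.00826869, -0.46320245])}
top {'vfov': 54.49438040330983, 'cx': 256.5041300451541, 'cy': 190.69371784827194, 'dist_coeffs': array([-0.08541087,  0.        ,  0.        ,  0.        ,  0.        ]), 'eye': array([ 0.34801481, -0.31634314,  1.16952309]), 'attitude': array([-3.10850073,  0.02407571, -1.54717247])}
{'clock': 0.1, 'qpos': array([ 1.12982521,  0.52195855, -0.0363115 ,  1.59993591,  0.02117672,
        1.02109873, -0.11280013]), 'qd': array([-0.00116168, -0.00154444, -0.00104193, -0.00159706, -0.00096821,
       -0.00093915,  0.0003826 ]), 'joint_efforts': array([ 6.48925896e-03, -9.28491640e+01,  1.98536910e+00, -3.70534050e+01,
        1.82916736e-02,  5.35505736e-03,  7.13955478e-05]), 'position': array([ 0.2263256 , -0.58228426,  0.24948627]), 'tool_rot': array([-3.14057786e+00,  5.88522486e-05,  3.70733780e-01]), 'force': array([ 0.32035735, -0.75887979, -0.47632204]), 'moment': array([ 0.01493108, -0.00928841,  0.02384417]), 'finger_force': 0.0, 'grip_width': 0.08558803336850794}
```
View pics/top0.png

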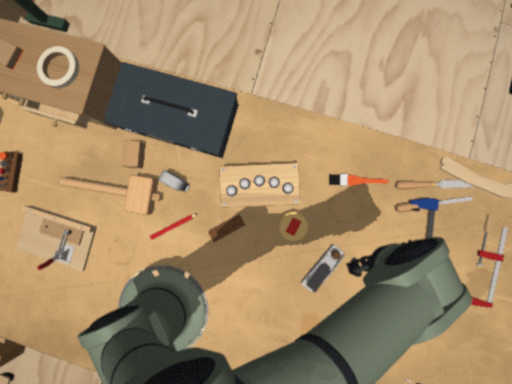

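View pics/side0.png

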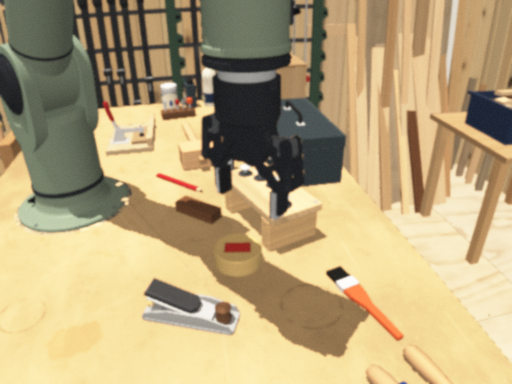

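The top view has image up = +x and right = −y. The pins run along (231,190)…(288,188), the tin is at (293,226) by the −y end, so I start at pin 5. The walnut is at (227,228). The side view shows the gripper hiding most of the pins.

Create h.py:
```python
import numpy as np, cv2
from scipy.spatial.transform import Rotation as R
from workcell import bot
def ray(name,px):
    c=bot.calibration(name); f=192/np.tan(np.radians(c['vfov']/2))
    K=np.array([[f,0,c['cx']],[0,f,c['cy']],[0,0,1.]])
    n=cv2.undistortPoints(np.array(px,float).reshape(-1,1,2),K,c['dist_coeffs']).reshape(-1,2)
    return c['eye'],np.c_[n,np.ones(len(n))]@R.from_euler('xyz',c['attitude']).as_matrix().T
def plane(name,px,z):
    e,d=ray(name,px); return e+d*((z-e[2])/d[:,2])[:,None]
```

Run:
```python
from h import *
im=cv2.imread('pics/top0.png'); x0,y0,x1,y1=205,150,315,250
hsv=cv2.cvtColor(im,cv2.COLOR_BGR2HSV)
m=((hsv[...,1]<60)&(hsv[...,2]>90)).astype(np.uint8); r=np.zeros_like(m); r[172:200,222:298]=m[172:200,222:298]
n,l,s,c=cv2.connectedComponentsWithStats(r)
for i in range(1,n):
    if s[i,4]>8: print(s[i],c[i],plane('top',[c[i]],.108)[0])
cr=im[y0:y1,x0:x1]; cv2.imwrite('pics/crop.png',cv2.resize(cr,None,fx=7,fy=6,interpolation=cv2.INTER_CUBIC)[:600])
```

```text
[254 176  11  10  83] [258.87951807 180.37349398] [ 0.41214704 -0.29603708  0.108     ]
[269 177  10  11  83] [273.62650602 181.87951807] [ 0.4087867  -0.33815226  0.108     ]
[240 179  10  10  83] [244.37349398 183.37349398] [ 0.40265905 -0.2548426   0.108     ]
[283 183  10  11  84] [287.46428571 187.77380952] [ 0.39287711 -0.37788557  0.108     ]
[227 186  10  10  82] [231.31707317 190.40243902] [ 0.38174197 -0.2180177   0.108     ]
```

View pics/crop.png

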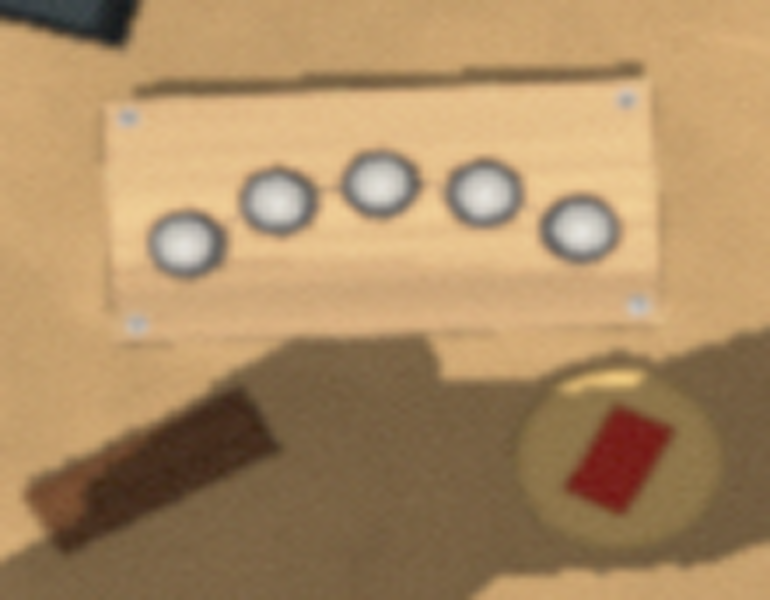

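```bash
cat > p.py <<'E'
from h import *
px=[[231.32,190.40],[244.37,183.37],[258.88,180.37],[273.63,181.88],[287.46,187.77]]
P=plane('top',px,.108)[:,:2]
a=np.array([.6,.3,0,-.3,-.6]); M=np.c_[-.131+.144*np.cos(a),.144*np.sin(a)]
H=(M-M.mean(0)).T@(P-P.mean(0)); yaw=np.arctan2(H[0,1]-H[1,0],H[0,0]+H[1,1])
Rm=np.array([[np.cos(yaw),-np.sin(yaw)],[np.sin(yaw),np.cos(yaw)]]); t=P.mean(0)-Rm@M.mean(0)
C=t+Rm@[-.131,0]
def pose(th,z): return np.r_[C+.144*np.array([np.cos(th+yaw),np.sin(th+yaw)]),z], th+yaw+np.pi/2
def rel(th,z):
    o=bot.observe(); T=R.from_euler('xyz',o['tool_rot']); g,y=pose(th,z)
    print('d',T.inv().apply(g-o['position']).round(4),'rot',(T.inv()*R.from_euler('xyz',[np.pi,0,y])).as_rotvec().round(4))
def where():
    o=bot.observe(); v=o['position'][:2]-C; T=o['tool_rot']; th=np.arctan2(v[1],v[0])-yaw
    print('th %.3f rerr %.1fmm z %.4f tilt %s yawerr %.3f'%(th,1e3*(np.hypot(*v)-.144),o['position'][2],T[:2].round(4),T[2]-th-yaw-np.pi/2),'F',o['force'].round(2))
if __name__=='__main__':
    print('yaw',yaw,'jig',t,'C',C,'res mm',((M@Rm.T+t-P)*1e3).round(1).tolist())
    rel(-.85,.2); where(); print(plane('top',[[293,226]],.037))
E
python3 p.py
```

```text
yaw 0.07059386411571501 jig [ 0.39928384 -0.29701224] C [ 0.26861012 -0.30625236] res mm [[-0.3, 1.3], [0.2, 0.7], [0.1, -0.1], [0.1, -0.8], [0.0, -1.1]]
d [ 0.1982 -0.1105  0.0496] rot [-1.000e-03 -2.000e-04 -4.207e-01]
th -1.793 rerr 135.3mm z 0.2495 tilt [-3.1406e+00  1.0000e-04] yawerr 0.523 F [ 0.32 -0.76 -0.48]
[[ 0.28043822 -0.40124451  0.037     ]]
```

Careful with the scale: shifts go in units of 50 mm and turns go in units of 0.1 rad. That gives: 0.198 m is 3.96, 0.15 m is 3, -0.421 rad is -4.21.

```bash
python3 nudge.py '[[0,1,-0.56,0,0,0,-1.05],[0,2,-1.1,0,0,0,-2.1],[0,3,-1.66,0.4,0,0,-3.15],[0,3.96,-2.2,0.7,0,0,-4.2],[0,3.96,-2.2,1,-0.01,0,-4.21]]' 20; python3 nudge.py '[[0,0,0,0,0,0,0],[0,0,0,0,0,0,0],[0,0,0,0,0,0,0],[0,0,0,0,0,0,0]]'
python3 - <<'E'
from p import *
rel(-.85,.16); where()
for n in("side","top"): cv2.imwrite(f'pics/{n}1.png',bot.grab_frame(n))
im=cv2.imread('pics/side1.png'); cv2.imwrite('pics/side1c.png',cv2.resize(im[100:290,170:400],None,fx=3,fy=3))
E
```

```text
clock: 0.72
position: [0.374, -0.4048, 0.1995]
tool_rot: [3.141, -0.001, 0.799]
force: [-0.1, -0.5, 0.6]
grip_width: 0.0001
finger_force: 0.0
clock: 1.23
position: [0.3709, -0.4087, 0.2003]
tool_rot: [3.14, 0.0, 0.791]
force: [-0.1, 0.8, -0.0]
grip_width: 0.0001
finger_force: 0.0
d [ 0.001  -0.0009  0.0403] rot [ 0.0015  0.0003 -0.0006]
th -0.857 rerr 0.8mm z 0.2003 tilt [3.1401e+00 3.0000e-04] yawerr 0.006 F [-0.11  0.8  -0.02]
```

View pics/side1c.png

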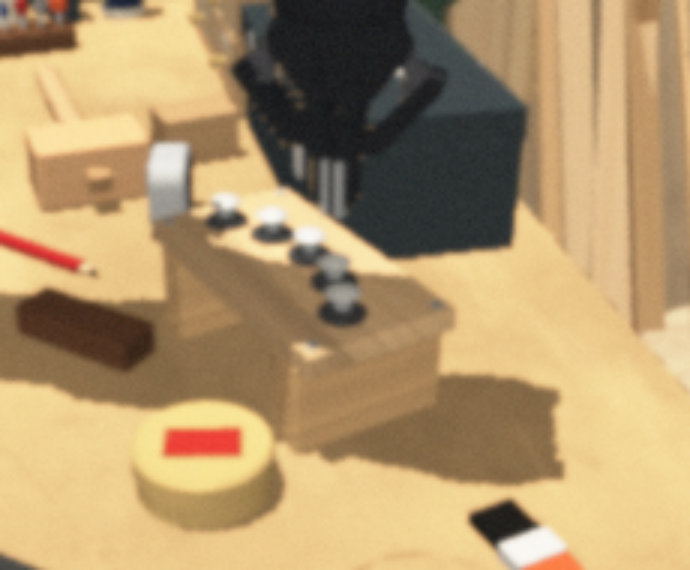

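The side crop now shows all five pins: pin 5 head at crop (343,295) through to pin 1 at (227,203). The fingertip bottom is at about (333,215), and the tin, walnut and brush are clear. I'll cross-check the pin positions and the fingertip height by ray.

```bash
python3 - <<'E'
from p import *
f=lambda q:np.array(q)/3+[170,100]-1/3
S=f([[227,202],[271,217],[311,237],[332,265],[343,295]])
print(plane('side',S,.108).round(4)); print(P.round(4))
es,ds=ray('side',S); et,dt=ray('top',px)
for a,b in zip(ds,dt):
    k=np.linalg.lstsq(np.c_[a,-b],et-es,rcond=None)[0]; A=es+k[0]*a;B=et+k[1]*b; print(((A+B)/2).round(4),np.linalg.norm(A-B).round(4))
e,d=ray('side',f([[334,217]])); d=d[0]; p=bot.observe()['position']
k=(p-e)[:2]@d[:2]/(d[:2]@d[:2]); print('tip',e+k*d,'tcp',p)
E
python3 nudge.py '[[0,0.02,-0.02,0.4,0,0,0],[0,0.02,-0.02,0.8,0.01,0,0],[0,0.02,-0.02,1.2,0.01,0,0],[0,0.02,-0.02,1.46,0.01,0,0],[0,0.02,-0.02,1.46,0.01,0,0]]'
python3 -c "
from p import *
where();rel(-.85,.1265)"
```

```text
[[ 0.3808 -0.2271  0.108 ]
 [ 0.399  -0.2653  0.108 ]
 [ 0.41   -0.3071  0.108 ]
 [ 0.4031 -0.3504  0.108 ]
 [ 0.3896 -0.3894  0.108 ]]
[[ 0.3817 -0.218 ]
 [ 0.4027 -0.2548]
 [ 0.4122 -0.296 ]
 [ 0.4088 -0.3382]
 [ 0.3929 -0.3779]]
[ 0.3832 -0.2182  0.1036] 0.0029
[ 0.4035 -0.2548  0.1023] 0.0012
[ 0.4139 -0.2966  0.1022] 0.0031
[ 0.4095 -0.3385  0.1005] 0.0007
[ 0.3943 -0.3789  0.1012] 0.0026
tip [ 0.37090291 -0.40842371  0.17769539] tcp [ 0.37102698 -0.40849438  0.20017753]
clock: 1.95
position: [0.371, -0.4067, 0.1265]
tool_rot: [-3.14, 0.0, 0.792]
force: [-0.3, 0.8, -0.7]
grip_width: -0.0003
finger_force: 0.0
th -0.847 rerr -0.6mm z 0.1265 tilt [-3.1403e+00  2.0000e-04] yawerr -0.003 F [-0.27  0.84 -0.66]
d [-0.0005  0.0006 -0.    ] rot [-0.0013  0.0002  0.0004]
```

```bash
python3 nudge.py '[[0,0.144,-0.004,0,0,0,-0.5],[0,0.288,-0.014,0,0,0,-1],[0,0.43,-0.032,0,0,0,-1.5],[0,0.572,-0.058,0,0,0,-2],[0,0.712,-0.09,0,0,0,-2.5]]'
python3 - <<'E'
from p import *
where()
F=[]
for i in range(6):
    cv2.imwrite('pics/s2.png',bot.grab_frame('side')); F.append(bot.observe()['force'])
print(np.mean(F,0),np.std(F,0)); where()
im=cv2.imread('pics/s2.png'); cv2.imwrite('pics/s2c.png',cv2.resize(im[130:230,220:320],None,fx=6,fy=6,interpolation=cv2.INTER_CUBIC))
E
```

```text
clock: 2.58
position: [0.3933, -0.3781, 0.1271]
tool_rot: [3.141, 0.0, 1.045]
force: [-0.1, -1.0, 0.9]
grip_width: -0.0001
finger_force: 0.7
th -0.593 rerr -0.1mm z 0.1271 tilt [3.1415e+00 3.0000e-04] yawerr -0.003 F [-0.05 -1.02  0.91]
[0.48411527 0.36379368 1.38616981] [0.53131607 0.58924119 0.49470026]
th -0.597 rerr -0.2mm z 0.1270 tilt [-3.1416e+00  1.0000e-04] yawerr -0.004 F [1.46 0.96 0.65]
```

View pics/s2c.png

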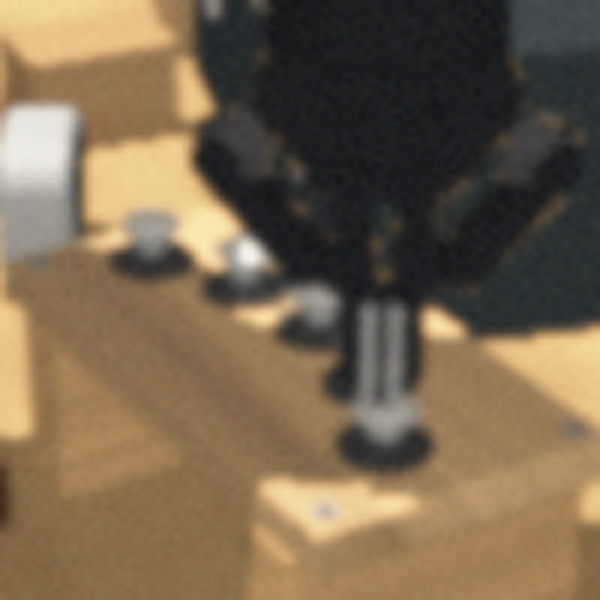

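The fingertips sit on pin 5's crown in light contact, about 1.4 N. I'll go 2 mm deeper while still on this pin and measure again.

In the tool's units: 0.002 m is 0.04.

```bash
python3 nudge.py '[[0,0,0,0.04,0,0,0],[0,0,0,0.04,0,0,0]]'
python3 - <<'E'
from p import *
F=[];Z=[]
for i in range(12):
    bot.grab_frame('side'); o=bot.observe();F.append(o['force']);Z.append(o['position'][2])
print(np.mean(F,0),np.std(F,0),np.mean(Z)); where(); rel(-.6,.125)
E
```

```text
clock: 3.12
position: [0.3929, -0.3785, 0.1249]
tool_rot: [-3.141, 0.0, 1.042]
force: [0.8, 1.3, 3.0]
grip_width: 0.0
finger_force: 1.2
[0.49409597 0.51722984 2.46918882] [0.41522138 0.60386038 0.54753552] 0.12499649773778176
th -0.597 rerr -0.2mm z 0.1250 tilt [-3.1416e+00  2.0000e-04] yawerr -0.003 F [0.13 1.08 2.66]
d [-0.0004  0.0002  0.    ] rot [-0.      0.0002  0.0002]
```

In the tool's units: 0.0356 m is 0.712, 0.0286 m is 0.572, -0.25 rad is -2.5.

```bash
python3 nudge.py '[[0,0.144,-0.004,0,0,0,-0.5],[0,0.288,-0.014,0,0,0,-1],[0,0.43,-0.032,0,0,0,-1.5],[0,0.572,-0.058,0,0,0,-2],[0,0.712,-0.09,0,0,0,-2.5]]' |grep -v ro; python3 -c "
from p import *
where()"
python3 nudge.py '[[0,0.144,-0.004,0,0,0,-0.5]]' |grep -v ro
python3 - <<'E'
from p import *
F=[]
for i in range(6):
    bot.grab_frame('side'); F.append(bot.observe()['force'])
print(np.mean(F,0)); where(); rel(-.3,.125)
E
```

```text
clock: 4.35
position: [0.4073, -0.345, 0.1251]
force: [-0.6, -0.6, 2.5]
grip_width: -0.0001
finger_force: 1.2
th -0.343 rerr -0.0mm z 0.1251 tilt [3.1416e+00 3.0000e-04] yawerr -0.003 F [-0.63 -0.56  2.51]
clock: 4.47
position: [0.409, -0.338, 0.125]
force: [-0.5, -0.9, 2.6]
grip_width: -0.0
finger_force: 1.2
[0.60214597 1.60139689 1.97602153]
th -0.295 rerr -0.1mm z 0.1249 tilt [-3.1414e+00 -1.0000e-04] yawerr -0.005 F [0.6  2.45 2.92]
d [-0.0007  0.0001 -0.0001] rot [-0.0002 -0.0001 -0.    ]
```

```bash
python3 nudge.py '[[0,0.144,-0.004,0.008,0,0,-0.5],[0,0.288,-0.014,0.008,0,0,-1],[0,0.43,-0.032,0.008,0,0,-1.5],[0,0.572,-0.058,0.008,0,0,-2],[0,0.712,-0.09,0.008,0,0,-2.5]]' |grep -v ro
python3 nudge.py '[[0,0.144,-0.004,0,0,0,-0.5]]' |grep -v ro
python3 - <<'E'
from p import *
F=[]
for i in range(6):
    im=bot.grab_frame('side'); F.append(bot.observe()['force'])
print(np.mean(F,0)); where(); rel(0,.1246)
cv2.imwrite('pics/s3c.png',cv2.resize(im[130:230,220:320],None,fx=6,fy=6,interpolation=cv2.INTER_CUBIC))
E
```

```text
clock: 5.4
position: [0.4126, -0.3024, 0.1247]
force: [-0.3, -2.1, 2.0]
grip_width: 0.0002
finger_force: 1.3
clock: 5.52
position: [0.4122, -0.2951, 0.1246]
force: [-0.3, -1.5, 3.5]
grip_width: 0.0002
finger_force: 1.3
[0.14339486 1.69662289 2.78494596]
th 0.005 rerr -0.1mm z 0.1245 tilt [-3.1412e+00 -3.0000e-04] yawerr -0.005 F [-0.26  1.9   2.75]
d [-0.0007  0.0001 -0.0001] rot [-0.0004 -0.0003 -0.0001]
```

View pics/s3c.png

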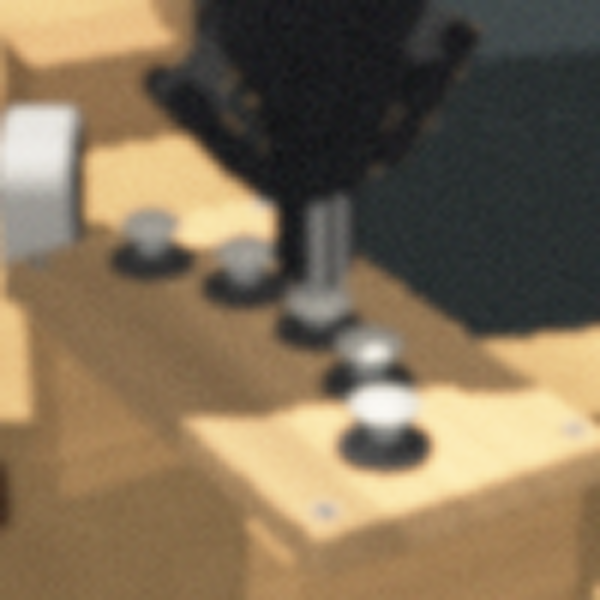

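The fingertips are on pin 3, which is visibly dipped. Pins 5 and 4 have sprung back and the jig hasn't moved. I'll continue.

In the tool's units: 0.0356 m is 0.712, 0.0286 m is 0.572, -0.25 rad is -2.5.

```bash
python3 nudge.py '[[0,0.144,-0.004,0,0,0,-0.5],[0,0.288,-0.014,0,0,0,-1],[0,0.43,-0.032,0,0,0,-1.5],[0,0.572,-0.058,0,0,0,-2],[0,0.712,-0.09,0,0,0,-2.5]]' |grep -v ro
python3 nudge.py '[[0,0.144,-0.004,0,0,0,-0.5]]' |grep -v ro; python3 -c "
from p import *
where(); rel(.3,.1246)"
python3 nudge.py '[[0,0.144,-0.004,0,0,0,-0.5],[0,0.288,-0.014,0,0,0,-1],[0,0.43,-0.032,0,0,0,-1.5],[0,0.572,-0.058,0,0,0,-2],[0,0.712,-0.09,0,0,0,-2.5]]' |grep -v ro
python3 nudge.py '[[0,0.144,-0.004,0,0,0,-0.5]]' |grep -v ro; python3 -c "
from p import *
where(); rel(.6,.1246)"
```

```text
clock: 6.45
position: [0.4051, -0.2599, 0.1246]
force: [0.1, -2.0, 2.4]
grip_width: -0.0003
finger_force: 1.3
clock: 6.58
position: [0.4026, -0.2531, 0.1246]
force: [0.4, -2.4, 1.4]
grip_width: -0.0
finger_force: 1.3
th 0.307 rerr 0.1mm z 0.1246 tilt [-3.1414e+00  1.0000e-04] yawerr -0.003 F [ 0.43 -2.38  1.37]
d [-0.001  -0.0001  0.    ] rot [-0.0002  0.0001  0.0038]
clock: 7.2
position: [0.3855, -0.2217, 0.1247]
force: [1.3, -2.3, 3.1]
grip_width: -0.0001
finger_force: 1.3
clock: 7.32
position: [0.3811, -0.2159, 0.1246]
force: [0.3, -1.4, 2.9]
grip_width: -0.0002
finger_force: 1.3
th 0.606 rerr 0.2mm z 0.1246 tilt [-3.1415e+00  1.0000e-04] yawerr -0.002 F [ 0.25 -1.35  2.86]
d [-0.0009 -0.0002  0.    ] rot [-0.0001  0.0001  0.0037]
```

In the tool's units: 0.0356 m is 0.712, 0.0286 m is 0.572, -0.1 rad is -1.

```bash
python3 nudge.py '[[0,0.144,-0.004,0,0,0,-0.5],[0,0.288,-0.014,0,0,0,-1],[0,0.43,-0.032,0,0,0,-1.5],[0,0.572,-0.058,0,0,0,-2],[0,0.712,-0.09,0,0,0,-2.5]]' |grep -v ro
python3 nudge.py '[[0,0.08,0,-0.6,0,0,0],[0,0.08,0,-1.6,0,0,0],[0,0.08,0,-2.6,0,0,0],[0,0.08,0,-3,0,0,0],[0,0.08,0,-3,0,0,0]]' |grep -v ro
python3 - <<'E'
from p import *
a=bot.grab_frame('side'); b=bot.grab_frame('top'); s=cv2.imread('pics/side1.png')
cv2.imwrite('pics/end.png',np.vstack([cv2.resize(a[100:290,170:400],(690,300)),cv2.resize(b[140:250,150:403],(690,300))])); where()
E
```

```text
clock: 7.95
position: [0.3551, -0.1909, 0.1245]
force: [-0.3, -0.3, 1.3]
grip_width: 0.0001
finger_force: 0.0
clock: 8.57
position: [0.3526, -0.1891, 0.2755]
force: [-0.6, -0.9, -0.5]
grip_width: -0.0002
finger_force: 0.0
th 0.883 rerr 0.0mm z 0.2740 tilt [-3.1409e+00 -5.0000e-04] yawerr -0.032 F [-0.13  0.22 -0.35]
```

View pics/end.png

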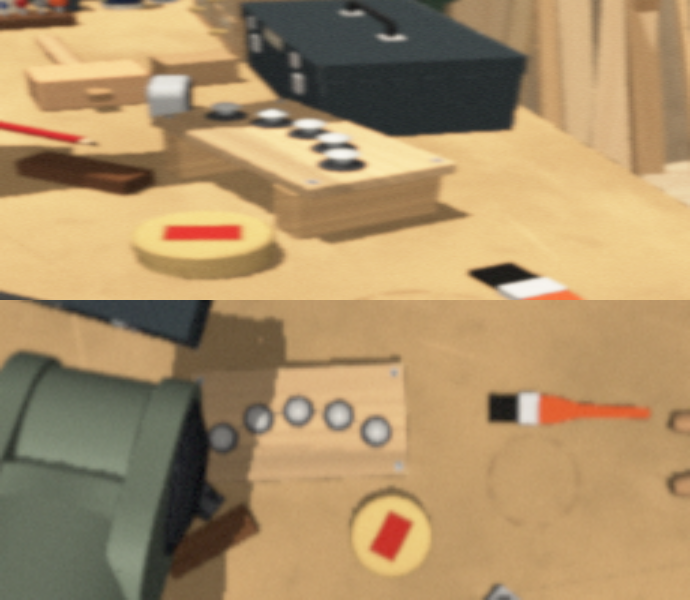

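All five pins are back up (side-view row from (343,158) to (227,110)). The jig, tin, walnut and brush lie where they were, and the hand is clear.

```bash
python3 nudge.py '[[0,0,0,0,0,0,0],[0,0,0,0,0,0,0]]' | head -3; python3 -c "
from workcell import bot
print(bot.job_done())"
```

```text
clock: 8.93
position: [0.3523, -0.1885, 0.274]
tool_rot: [3.142, -0.001, 2.492]
the job is handed in; nothing more can be done
None
```

I stroked the closed fingertips over all five pins in one pass from pin 5, the end by the wax tin, to pin 1; contact was light (about 3 N, roughly 3 mm of dip, well short of the stops), the last pictures show every pin sprung back and nothing visibly moved, and the job is handed in at about 9 s with the hand clear.

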